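# Set the glued lid of a flower box in the bench press

### The job

The lid of the little black flower box has just been glued. Push the wooden shuttle that carries it fully home against its stop under the bench press while the lever is still up, then push the press lever down past its first two clicks to the third (the red mark), short of the hard stop, so that the pad presses on the lid. The lever springs back if let go, so finish while still holding it at the third click; keep the box upright in the shuttle and leave everything else on the table where it stands.

Things in the scene. Friction and masses are not known exactly. Their poses are not given: they have to be found in the camera images.
- press: green bench press, fixed. Origin on the table straight below the ram axis, z up; +x: the way the shuttle is pushed home (column, stop), lever to +y. Base plate x -180 to 110, y -65 to 65, 20 mm thick; on it two guide rails 14 mm high, 90 mm apart inside; stop face at x = 45. Head x -26 to 107, y -30 to 30, z 125 to 197 mm, overhangs the shuttle
- shuttle: loose plywood plate 170 x 84 x 8 mm, 250 g, between the guide rails, 20 mm above the table. Origin: centre of its underside; x along the press's x; nest for the box at x = 40 mm. Fully home its front edge touches the stop, its origin at x = -40 mm in the press's frame; at the start it is 40 to 85 mm short of that. Slides with a few newtons and stays where left
- post (a point): top centre of the orange upright post on the shuttle (at x = -65 mm of the shuttle): 22 mm in diameter, 50 mm high from the shuttle's top, its top 78 mm above the table. Grip it from above or push it
- flower_box: small round black flower box with a clear disc on its lid, 60 mm in diameter, 45 mm high, loose in the shuttle's nest (low wooden blocks 8 mm high, 3 mm play). Origin: centre of its underside
- pad: black rubber pressing pad, 44 mm in diameter, below the ram on a spring; origin: centre of its lower face, 91 mm above the table with the lever up. The lever drives it straight down, 28 mm per rad. It meets the lid of a box that is home at about 0.64 rad, then presses ever harder, about 8 N at the third click
- lever (a joint): angle of the press lever, rad: 0 at rest, up; grows as it is pressed down. Clicks (detents) at 0.28, 0.56 and 0.84 rad; hard stop at 0.93. Before each click the push needed rises to a bump (8, 9, 10 N; about 0.2 rad before it), eases (3, 4, 6 N; 0.07 before it) and grows again; 10 N holds it at the third click. The clicks alone do not hold it: let go, it springs back to 0
- lever_axle (a point): the lever's axle, along the press's x, 155 mm above the table. The steel arm is 160 mm long from here to the grip's axis; at lever angle q it points to the press's +y, 0.45 - q rad above level. Beside it a white arc of 62 mm radius with three marks, white, yellow and red, which the arm covers at clicks one, two and three
- lever_grip (a point): middle of the lever's grip, on its axis: a black rubber bar 24 mm in diameter and 110 mm long, parallel to the press's x. It can be pressed from above with the fingertips or gripped from above
- glue: bystander: white glue bottle with orange cap, 44 mm diameter, 120 mm high, loose; origin centre of underside
- red_box: bystander: red flower box with white lid, 60 mm diameter, 45 mm high, loose; origin centre of underside
- spool: bystander: ribbon spool, 60 mm diameter, 30 mm high, loose; origin centre of underside
- apple: bystander: red apple, 76 mm diameter, loose; origin centre of underside
- orange: bystander: orange, 72 mm diameter, loose; origin centre of underside
- lemon: bystander: lemon, 62 mm diameter, 75 mm high, loose; origin centre of underside
- pot: bystander: terracotta pot, 80 mm diameter, 75 mm high, loose; origin centre of underside
Not all that is in view belongs to the job. There is more than one size of the shuttle; the job needs the smallest.

How it is judged (in metres and radians):
On the way, in this order (a step that is already met when the one before it is completed fails the run):
1. the shuttle is fully home (within 3.5 mm of its stop) with the lever still up (below 0.15 rad) (x of shuttle in the frame of press above -0.0435 m and value of joint lever below 0.15 rad), for 0.2 s.
2. the lever is held at the third click (value of joint lever between 0.75 and 0.9 rad), for 0.3 s.
At the end, for the whole second after the job is handed in: The robot still pushes on the lever (over 2 N), at rest at the third click (0.84 rad; 0.75 to 0.90); the shuttle is flat and home (within 3.5 mm of its stop); the flower box is upright in it, within 10 mm of the ram axis, the pad pressing on its lid with over 2 N (all of step 2 and velocity of joint lever between -0.1 and 0.1 rad/s and contact force between any of the fingers, the arm and lever above 2 N and contact force between pad and flower_box above 2 N and x of shuttle in the frame of press above -0.0435 m and horizontal distance between flower_box and press below 0.01 m and angle between flower_box's own z axis and vertical below 0.1 rad and angle between shuttle's own z axis and vertical below 0.08 rad); the arm keeps its last pose, push and grip.
It fails at once if the flower box is tipped over (angle between flower_box's own z axis and vertical above 0.5 rad).
It fails at once if a bystander is moved by more than 30 mm (distance of any of glue, red_box, spool, apple, orange, lemon, pot from where it was at the start of the episode above 0.03 m).
It also fails if it takes over 48 s, if anything falls off the work surface, if the arm or the gripper's body presses on something with over 40 N, if the wrist force passes 120 N, or if a joint passes its speed limit or range.

### The arm

A 6-joint arm with a two-finger parallel gripper is mounted at the origin on the work surface. World frame = base frame: x ahead of the robot, y to its left, z up, the work surface at z = 0. Lengths are in m, angles in degrees, forces in N, time in s.
With the tool pointing down it reaches from about 0.25 to 0.725 m from the base axis. Payload 9.7 kg.
Tool frame: the origin (TCP) lies midway between the tips of the shut fingers; the grasp point (between the pads) lies 19 mm behind it; z points along the fingers, y is the direction in which the jaws open and shut (so a half turn about z gives the same grasp; the last joint's range is limited). The gripper opens to 85 mm and grips with 20 to 120 N. Pads are 22 mm wide; open, the fingers measure 114 mm over their backs; the gripper's body (76 mm by 85 mm) begins 54 mm behind the grasp point. The pads swing forward as they close: fully open they stand 13 mm farther back than shut.
Start: joints at [-70.875, 4.979, 10.078, 95.1, 0, 90], TCP at [0.18, -0.52, 0.231] pointing down, gripper open.
Joint ranges: [-179.16, 179.16], [-48.56, 103.87], [-65.8, 70.77], [-126.05, 130.52], [-82.76, 87.17], [-180, 180]. Speed limits (degrees/s): [127.2, 127.2, 147.25, 180, 180, 180].

### API

Orientations are given as [roll, pitch, yaw] about the fixed x, y, z axes, in that order (R = Rz(yaw) Ry(pitch) Rx(roll)).
In Python, from workcell import bot, camera, recognise gives the robot as it stands. The module is installed in compiled form; this text tells all that it offers.
- The arm moves only by the tool apply_moves, never from a script. Its argument "targets" is one flat list of numbers, 7 for each row, row after row: the shift along the world's x, y, z in units of 30 mm (1.0 is 30 mm), then the turn, a rotation vector about the world's x, y, z in units of 6 degrees (1.0 is 6 degrees), then the opening, from 0 (shut) to 1 (fully open). A call has 1 to 5 rows; each row is the pose to reach, as a shift and turn from the pose commanded when the call began; what a row does not reach only later rows make up. A row lasts 1/10 s, in which the tool goes at most 50 mm and 8.59 degrees, less where a joint would pass 70% of its speed; a pose out of reach is approached as far as the arm can. A call with a gripper value outside its range is refused whole. The fingers move at their own pace and stop on an object; "newtons" is the grip in N (left out, the last holds). Time passes only in rows, so rows that repeat a pose let the fingers close. It gives the time, the measured TCP pose, the force and the opening at its end, in the units of the state.
- bot.get_obs(): the state, without advancing time (a new reading comes with each control period).
- camera(name): name is "scene" or "top"; returns a dict with "img" (420x560x3 uint8, red, green, blue), "intrinsics" (3x3 intrinsics, pixels), "origin" and "rotation" of the camera in the world. Camera axes: x right, y up, looking along -z (the intrinsics and any distortion apply to the point x, -y, -z); pixel columns grow to the right and rows downward; lengths in m; the calibration is good to about 2 mm. A picture is of the moment at which its call begins. There is no depth.
- bot.job_done(): hands the job in, once; it reports no verdict.
Trained networks look in the newest picture that a camera, given by its name, has taken for a name from the list of things; names that differ only in an ending like _2 or _b are one class to them, and where a whole thing is asked for, a point or a joint stands for the part that bears it (a point fixed in the world has none). Each returns a list of dicts, best first, with "conf" (0 to 1); they miss things now and then, are a little off and sometimes report something else, mostly with a low value. They report only what shows in the picture. A call takes as long as a camera call. They do not tell look-alikes from the thing itself.
- recognise(query, camera): "box" ([left, top, right, bottom] in pixels, round what is visible of it).
The state is a dict: "time": time; "q": joint angles; "qd": joint speeds; "joint_efforts": joint torques, N m; "ee_pos": TCP position; "tcp_rot": TCP orientation; "wrist_force": force on the tool from outside, world axes, zero at the start; "torque": the same for the moment, N m; "opening": finger opening in m.
Only numpy, scipy, OpenCV 4.12 (cv2) and the standard library are available. Lean on these libraries where they do the work, as an engineer would, in place of code of your own. Each camera call takes 0.05 s, during which the arm holds its last target.

## Working session

There is one attempt and no reset: what is moved stays moved. The work goes in short steps, Python scripts to look and compute and a tool call to move; the robot and the scene stay as the last step left them, time stands still between calls to the robot, and variables do not carry over. Pictures are saved under pics/ and viewed, and the job is handed in when it is done.

Besides the shell and the picture viewer there is one more tool, called after "Call:" as name(argument=value, ...), one argument or row to a line, values as JSON. apply_moves: Moves the arm, as the interface text tells. Its arguments: {"type":"object","properties":{"targets":{"type":"array"},"newtons":{"type":"number"}},"required":["targets"]}

```bash
mkdir -p pics; cat > h.py <<'E'
import numpy as np, cv2
from workcell import bot, camera, recognise
def save(c,n): cv2.imwrite(n,cv2.cvtColor(c['img'],cv2.COLOR_RGB2BGR))
def proj(c,P):
    P=np.atleast_2d(P); p=(P-c['origin'])@np.array(c['rotation'])
    p=p*[1,-1,-1]; u=p@np.array(c['intrinsics']).T
    return u[:,:2]/u[:,2:]
def unproj(c,uv,z):
    K=np.array(c['intrinsics']); d=np.linalg.inv(K)@[uv[0],uv[1],1]
    d=np.array(c['rotation'])@(d*[1,-1,-1]); o=np.array(c['origin'])
    return o+d*(z-o[2])/d[2]
E
python3 - <<'E'
from h import *
for n in('scene','top'):
    c=camera(n); save(c,f'pics/{n}0.png'); print(n,{k:np.round(v,3).tolist() for k,v in c.items() if k!='img'})
    for k in('press','shuttle','post','flower_box','pad','lever','lever_axle','lever_grip','glue','red_box','spool','apple','orange','lemon','pot'):
        print(k,[(np.round(r['box']).astype(int).tolist(),round(r['conf'],2)) for r in recognise(k,n)])
print(bot.get_obs())
E
```

```text
scene {'intrinsics': [[390.83, 0.0, 274.86], [0.0, 390.83, 217.89], [0.0, 0.0, 1.0]], 'origin': [1.334, 0.207, 0.846], 'rotation': [48.455, -0.278, 101.419]}
press [([207, 165, 317, 292], 0.71)]
shuttle [([209, 238, 272, 269], 0.97), ([309, 179, 383, 227], 0.76), ([252, 169, 309, 230], 0.26)]
post [([186, 181, 256, 225], 0.95), ([211, 232, 273, 269], 0.91), ([312, 179, 384, 226], 0.71), ([126, 237, 149, 270], 0.33)]
flower_box [([242, 237, 265, 265], 0.81)]
pad [([267, 238, 280, 251], 0.55)]
lever [([255, 167, 311, 230], 0.82), ([264, 239, 281, 251], 0.33)]
lever_axle [([204, 169, 319, 292], 0.95)]
lever_grip [([254, 166, 313, 229], 0.56)]
glue [([273, 271, 291, 312], 0.87)]
red_box [([221, 278, 246, 308], 0.9)]
spool [([335, 251, 360, 272], 0.7)]
apple [([128, 263, 161, 291], 0.71)]
orange [([126, 237, 151, 266], 0.79)]
lemon [([131, 219, 156, 244], 0.69)]
pot [([404, 233, 437, 269], 0.61)]
top {'intrinsics': [[385.614, 0.0, 277.095], [0.0, 385.614, 211.427], [0.0, 0.0, 1.0]], 'origin': [0.454, 0.059, 1.0], 'rotation': [5.82, 0.602, -90.602]}
press [([227, 166, 352, 257], 0.81), ([3
[... 694 characters left out ...]
12], 0.78)]
pot [([100, 220, 138, 254], 0.84)]
{'time': 1.6, 'q': array([-7.08739240e+01,  4.98110437e+00,  1.00793009e+01,  9.50978233e+01,
        5.77571355e-04,  8.99993250e+01]), 'qd': array([ 0.06357302, -0.05228008, -0.04065018,  0.00422284,  0.00395967,
        0.01108222]), 'joint_efforts': array([-3.93818809e-04, -5.20095706e+01,  4.64859331e+01,  1.66591930e-03,
       -5.51636006e-06,  1.72729057e-05]), 'ee_pos': array([ 0.18021514, -0.51965649,  0.23127272]), 'tcp_rot': array([ 1.79999627e+02, -5.77566958e-04,  1.91267510e+01]), 'wrist_force': array([-0.3379973 , -0.71396536,  1.17907688]), 'torque': array([-0.02563562,  0.02111385,  0.06214033]), 'opening': 0.08540529805282618}
```

```bash
sed -i "s/^def proj/from scipy.spatial.transform import Rotation as Ro\ndef cam(n):\n    c=camera(n); c['rotation']=Ro.from_euler('xyz',c['rotation'],degrees=True).as_matrix(); np.save('cam_'+n+'.npy',c,allow_pickle=True); return c\ndef old(n): return np.load('cam_'+n+'.npy',allow_pickle=True).item()\ndef proj/" h.py
python3 - <<'E'
from h import *
for n,(a,b,w,d) in {'scene':(170,150,170,130),'top':(210,120,160,150)}.items():
    c=cam(n); im=c['img'][b:b+d,a:a+w]
    im=cv2.resize(im,None,fx=4 if n=='top' else 4.5,fy=4 if n=='top' else 4.5,interpolation=cv2.INTER_CUBIC)
    cv2.imwrite(f'pics/{n}_z.png',im[:,:,::-1])
E
```

```text
(no output)
```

View pics/scene0.png

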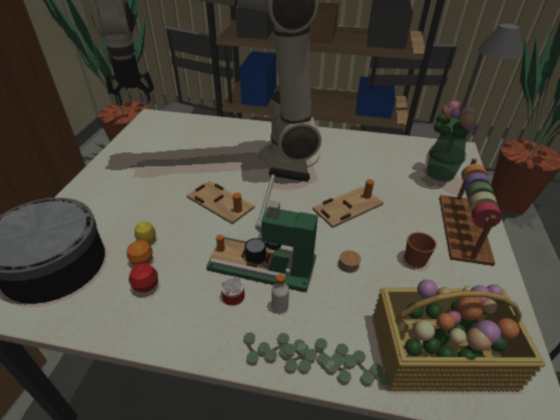

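View pics/top0.png

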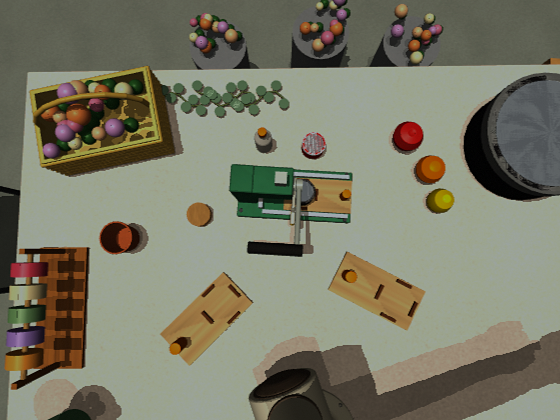

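View pics/scene_z.png

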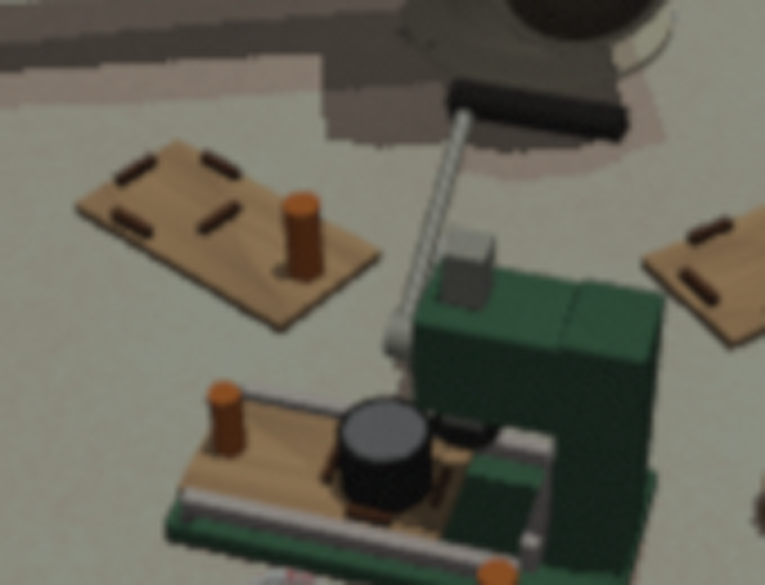

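View pics/top_z.png

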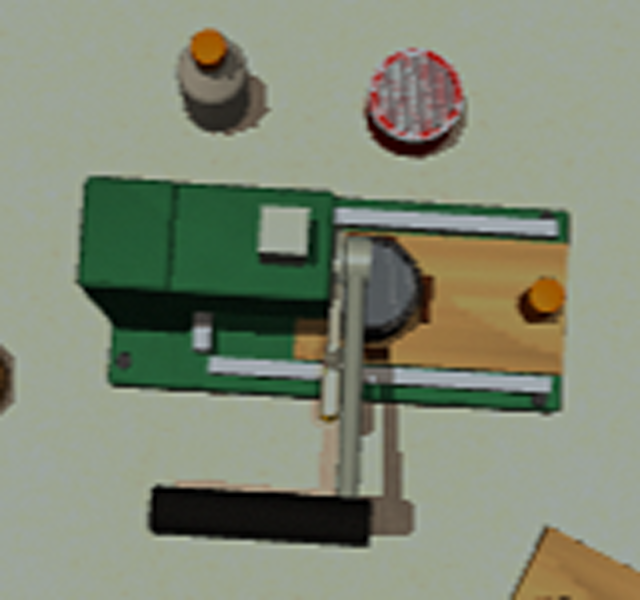

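```bash
cat >> h.py <<'E'
def press(p):
    t=p[2]; R=np.array([[np.cos(t),-np.sin(t),0],[np.sin(t),np.cos(t),0],[0,0,1]])
    return lambda P: np.atleast_2d(P)@R.T+[p[0],p[1],0]
E
python3 - <<'E'
from h import *
from scipy.optimize import least_squares
ct,cs=old('top'),old('scene')
T=[((570,212),(-.18,-.065,.02)),((560,410),(-.18,.065,.02)),((108,385),(.11,.065,.02)),((87,178),(.107,-.03,.197)),((332,192),(-.026,-.03,.197)),((332,302),(-.026,.03,.197)),((80,285),(.107,.03,.197))]
S=[((415,318),(-.026,-.03,.197)),((655,355),(.107,-.03,.197)),((662,292),(.107,.03,.197)),((168,520),(-.18,-.065,.02))]
t=np.array([a for a,_ in T])/4+[210,120]; s=np.array([a for a,_ in S])/4.5+[170,150]
TP=np.array([b for _,b in T]);SP=np.array([b for _,b in S])
f=lambda p:np.r_[(proj(ct,press(p)(TP))-t).ravel(),(proj(cs,press(p)(SP))-s).ravel()]
r=least_squares(f,[.45,.05,1.57],loss='soft_l1'); p=r.x
print(p,np.degrees(p[2])); print(np.round(f(p).reshape(-1,2),1)); np.save('p.npy',p)
W=press(p)
print('post',unproj(ct,np.array([546,292])/4+[210,120],.078), unproj(cs,np.array([225,390])/4.5+[170,150],.078))
inv=lambda w:(w-[p[0],p[1],0])@np.array([[np.cos(p[2]),-np.sin(p[2]),0],[np.sin(p[2]),np.cos(p[2]),0],[0,0,1]])
for c,uv,o,k in((ct,(546,292),(210,120),4),(cs,(225,390),(170,150),4.5)): print('post press frame',inv(unproj(c,np.array(uv)/k+o,.078)))
zg=.155+.16*np.sin(.45)
for uv in ((155,514),(370,520)): print('grip',unproj(ct,np.array(uv)/4+[210,120],zg),inv(unproj(ct,np.array(uv)/4+[210,120],zg)))
for uv in ((458,92),(618,120)): print('gripS',inv(unproj(cs,np.array(uv)/4.5+[170,150],zg)))
print('axle?',inv(unproj(ct,np.array((357,255))/4+[210,120],.16)),inv(unproj(cs,np.array((400,335))/4.5+[170,150],.155)))
# draw
im=ct['img'].copy()
E
```

```text
[0.60090749 0.05836666 1.50360131] 86.1500093826299
[[-0.6 -0.8]
 [-0.  -0. ]
 [-0.8 -0.1]
 [-0.8 -0.2]
 [ 0.6 -0.4]
 [-0.9  0.2]
 [-1.   1. ]
 [-2.2 -1.1]
 [-3.   0.5]
 [ 0.  -1.1]
 [-2.3 -0.7]]
post [ 0.59115374 -0.10024076  0.078     ] [ 0.59274303 -0.09572435  0.078     ]
post press frame [-0.15890439 -0.00091787  0.078     ]
post press frame [-0.15429147 -0.00220033  0.078     ]
grip [0.45954036 0.12363793 0.22459449] [0.05563195 0.1454307  0.22459449]
grip [0.45541923 0.0161323  0.22459449] [-0.05190777  0.14232412  0.22459449]
gripS [-0.04456169  0.14539035  0.22459449]
gripS [0.05658879 0.14303284 0.22459449]
axle? [-0.04104044 -0.00268338  0.16      ] [-0.03778167 -0.00424033  0.155     ]
```

The top view shows three shuttles. One at about (318,197) is in the press between the rails, with its post at (346,193). The other two, at (377,291) and (205,318), lie on the table and look longer. The one in the press is the smallest, fits the rails and carries the black box, and the crop confirms this. Its post is at about world (0.591, -0.099). I'll push it from behind with the fingers shut.

Call:
apply_moves(
  targets=[1.25,1.1,0,0,0,1.4,0,2.5,2.2,0,0,0,2.8,0,3.7,3.3,0,0,0,4.2,0,5,4.4,0,0,0,5.6,0,6.2,5.5,0,0,0,6.3,0],
)

```text
time: 2.2
ee_pos: [0.3674, -0.3532, 0.2314]
tcp_rot: [180.0, 0.0, 57.2]
wrist_force: [0.3, 0.6, -0.5]
opening: 0.0127
```

Call:
apply_moves(
  targets=[1.25,1.1,0,0,0,1,0,2.5,2.2,0,0,0,2,0,3.7,3.3,0,0,0,3,0,5,4.4,0,0,0,4,0,6.2,5.5,0,0,0,4.87,0],
)

```text
time: 2.7
ee_pos: [0.5536, -0.188, 0.2314]
tcp_rot: [180.0, 0.0, 86.4]
wrist_force: [0.2, -1.5, -0.6]
opening: 0.0001
```

Call:
apply_moves(
  targets=[1.1,1.0,0,0,0,0,0,1.1,1.0,-1.6,0,0,0,0,1.1,1.0,-3.2,0,0,0,0,1.1,1.0,-4.8,0,0,0,0,1.1,1.0,-6.1,0,0,0,0],
)

```text
time: 3.2
ee_pos: [0.5844, -0.1591, 0.0453]
tcp_rot: [-179.9, -0.0, 86.2]
wrist_force: [1.0, 0.2, -0.3]
opening: -0.0001
```

```bash
python3 - <<'E'
from h import *
c=cam('scene'); im=c['img'][150:300,120:320]; cv2.imwrite('pics/s1.png',cv2.resize(im,None,fx=4,fy=4,interpolation=cv2.INTER_CUBIC)[:,:,::-1])
o=bot.get_obs(); print(o['time'],o['ee_pos'],o['wrist_force'])
E
```

```text
3.25 [ 0.58152439 -0.15849778  0.03881514] [-0.53989645  0.86431666 -5.99954006]
```

View pics/s1.png

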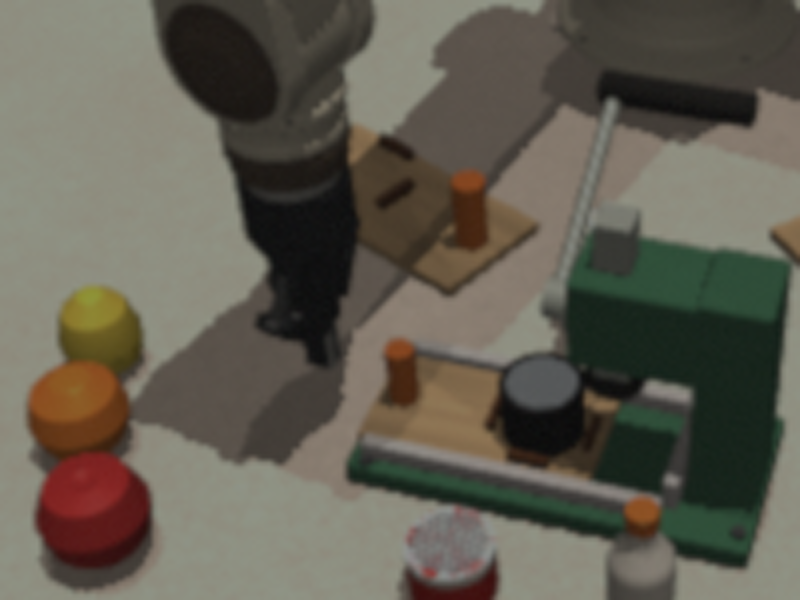

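The fingertips are about 35 mm behind the post: the tips are near crop px (325,355) and the post near (400,375). I'll push it home now.

Call:
apply_moves(
  targets=[0.2,0.4,0.2,0,0,0,0,0.22,0.8,0.2,0,0,0,0,0.24,1.1,0.2,0,0,0,0,0.26,1.4,0.2,0,0,0,0,0.28,1.7,0.2,0,0,0,0],
)

```text
time: 3.75
ee_pos: [0.5946, -0.1084, 0.0562]
tcp_rot: [179.8, 0.1, 86.1]
wrist_force: [-0.8, -3.9, 3.6]
opening: 0.0001
```

Call:
apply_moves(
  targets=[0.02,0.3,0,0,0,0,0,0.04,0.6,0,0,0,0,0,0.06,0.8,0,0,0,0,0,0.07,1.0,0,0,0,0,0],
)

```text
time: 4.15
ee_pos: [0.5957, -0.0782, 0.0543]
tcp_rot: [-180.0, 0.0, 86.1]
wrist_force: [-0.3, -4.6, 3.6]
opening: 0.0001
```

```bash
python3 - <<'E'
from h import *
c=cam('scene'); im=c['img'][150:300,120:320]; cv2.imwrite('pics/s2.png',cv2.resize(im,None,fx=4,fy=4,interpolation=cv2.INTER_CUBIC)[:,:,::-1])
o=bot.get_obs(); print(o['time'],o['ee_pos'],o['wrist_force'])
E
```

```text
4.2 [ 0.59569768 -0.07736191  0.05418788] [ 0.11591861 -0.32874313  1.45647593]
```

View pics/s2.png

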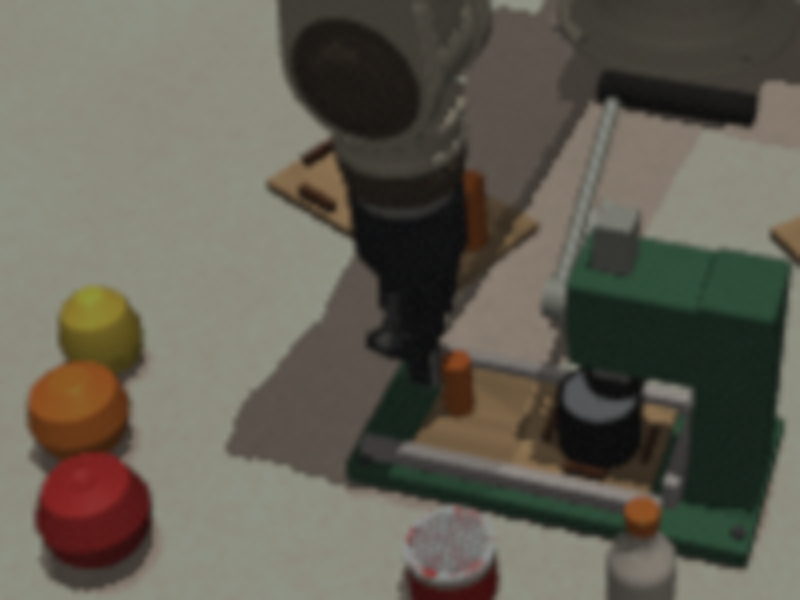

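The shuttle has moved and is about 10 mm short of home. The post top is at crop px (457,358). I'll creep forward until the stop force shows.

Call:
apply_moves(
  targets=[0.01,0.1,0,0,0,0,0,0.02,0.2,0,0,0,0,0,0.02,0.3,0,0,0,0,0,0.02,0.3,0,0,0,0,0],
)

```text
time: 4.6
ee_pos: [0.5962, -0.0692, 0.0541]
tcp_rot: [-180.0, -0.0, 86.2]
wrist_force: [-0.5, -1.0, 0.8]
opening: -0.0002
```

Call:
apply_moves(
  targets=[0,0.07,0,0,0,0,0,0,0.14,0,0,0,0,0,0,0.14,0,0,0,0,0],
)

```text
time: 4.9
ee_pos: [0.5967, -0.0669, 0.0546]
tcp_rot: [179.9, 0.2, 86.1]
wrist_force: [1.1, -11.8, 1.2]
opening: -0.0001
```

Call:
apply_moves(
  targets=[0,0.08,0,0,0,0,0,0,0.08,0,0,0,0,0,0,0.08,0,0,0,0,0],
)

```text
time: 5.2
ee_pos: [0.5972, -0.0666, 0.0552]
tcp_rot: [179.8, 0.4, 86.0]
wrist_force: [1.7, -22.0, 3.4]
opening: -0.0
```

```bash
python3 - <<'E'
from h import *
p=np.load('p.npy');W=press(p)
for n,(a,b) in {'scene':(120,150),'top':(210,120)}.items():
    c=cam(n); im=cv2.resize(c['img'][b:b+150,a:a+200],None,fx=4,fy=4,interpolation=cv2.INTER_CUBIC)
    for q in proj(c,W([[-.105,0,.078],[-.125,.042,.028],[-.125,-.042,.028],[0,.144,.2246]])): cv2.circle(im,tuple(int(v) for v in (q-[a,b])*4),3,(255,0,255),1)
    cv2.imwrite(f'pics/{n}3.png',im[:,:,::-1])
o=bot.get_obs(); print(o['time'],o['ee_pos'],o['wrist_force'])
E
```

```text
5.3 [ 0.59712082 -0.06664092  0.05516899] [  2.18456546 -20.51897431   4.05855137]
```

View pics/scene3.png

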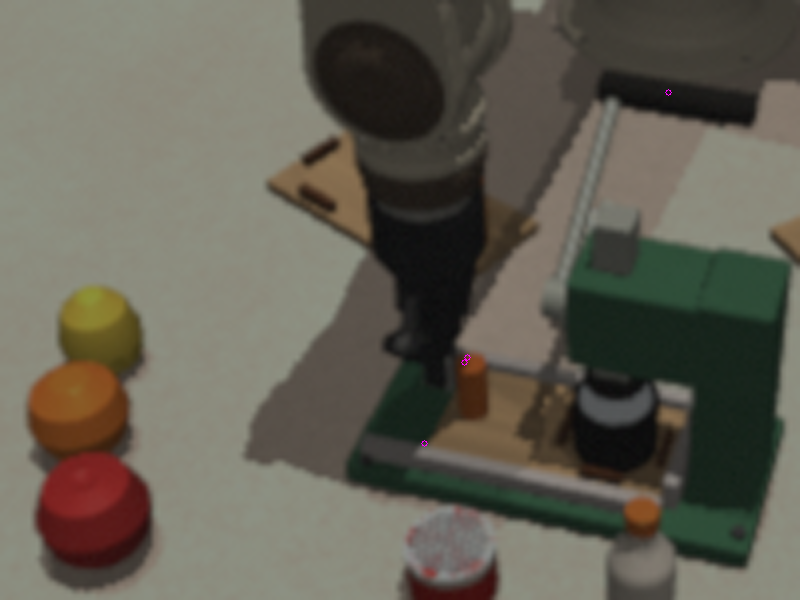

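View pics/top3.png

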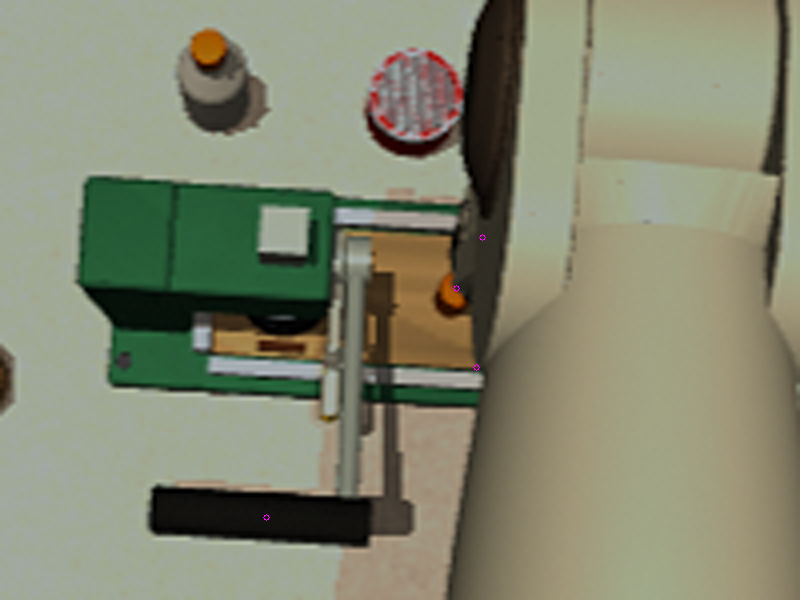

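Step 1 is done. The shuttle edge meets the stop block at top-crop px (212,335), the contact force is 20 N with no more travel, and the lever is still up. Next I'll back off, rise and go over the grip.

Call:
apply_moves(
  targets=[0,-1.0,0,0,0,0,0,0,-1.5,1.3,0,0,0,0,0,-1.5,2.9,0,0,0,0,0,-1.5,4.5,0,0,0,0,0,-1.5,6.1,0,0,0,0],
)

```text
time: 5.8
ee_pos: [0.5958, -0.1077, 0.2389]
tcp_rot: [-180.0, -0.1, 86.1]
wrist_force: [1.3, 0.4, 0.9]
opening: 0.0001
```

Call:
apply_moves(
  targets=[0,0,1.6,0,0,0,0,-0.8,1.0,2.0,0,0,0,0,-1.7,2.2,2.0,0,0,0,0,-2.6,3.4,2.0,0,0,0,0,-3.5,4.6,2.0,0,0,0,0],
)

```text
time: 6.3
ee_pos: [0.4901, 0.0314, 0.297]
tcp_rot: [-180.0, -0.1, 86.1]
wrist_force: [-0.5, 1.7, 0.2]
opening: 0.0002
```

Call:
apply_moves(
  targets=[-1.1,1.2,0,0,0,0,0,-1.1,1.2,-0.8,0,0,0,0,-1.1,1.2,-1.6,0,0,0,0,-1.1,1.2,-1.6,0,0,0,0],
)

```text
time: 6.7
ee_pos: [0.4569, 0.0666, 0.2466]
tcp_rot: [-179.8, 0.0, 86.2]
wrist_force: [0.6, -0.0, 0.6]
opening: -0.0001
```

```bash
python3 - <<'E'
from h import *
for n,(a,b) in {'scene':(120,120),'top':(210,120)}.items():
    c=cam(n); im=cv2.resize(c['img'][b:b+190,a:a+220],None,fx=3,fy=3,interpolation=cv2.INTER_CUBIC)
    cv2.imwrite(f'pics/{n}4.png',im[:,:,::-1])
o=bot.get_obs(); print(o['time'],o['ee_pos'],o['wrist_force'])
p=np.load('p.npy');W=press(p)
for q in (0,.14,.28,.42,.56,.7,.84):
    a=.45-q; print(q,W([0,.16*np.cos(a),.155+.16*np.sin(a)+.012]).round(4))
E
```

```text
6.8 [0.45800738 0.06612549 0.24960389] [-0.02944779  0.61674587 -0.19327464]
0 [[0.4572 0.068  0.2366]]
0.14 [[0.4489 0.0686 0.2158]]
0.28 [[0.4436 0.069  0.1941]]
0.42 [[0.4413 0.0691 0.1718]]
0.56 [[0.4422 0.069  0.1494]]
0.7 [[0.4462 0.0688 0.1274]]
0.84 [[0.4533 0.0683 0.1062]]
```

View pics/scene4.png

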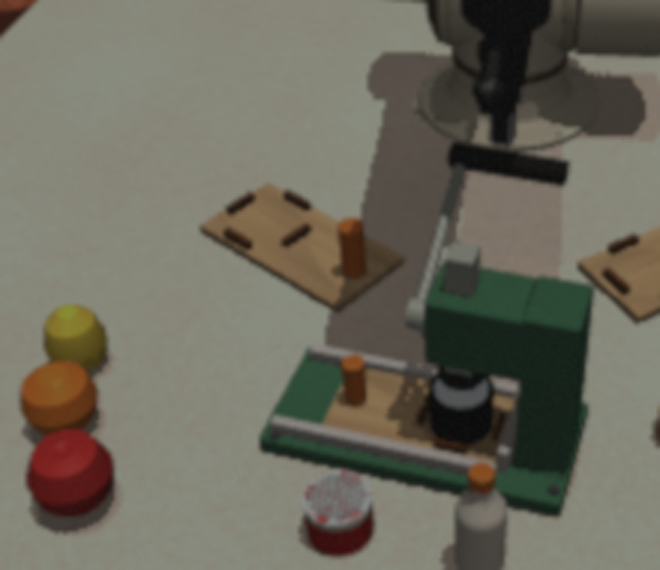

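View pics/top4.png

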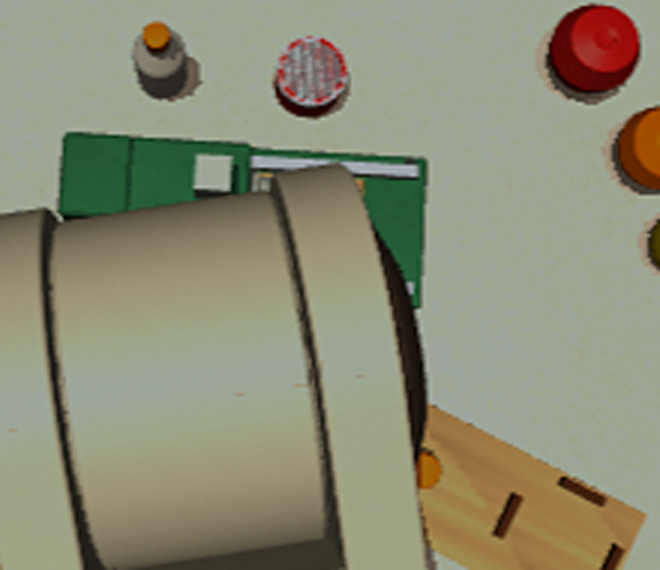

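The fingertips (scene crop px (500,140)) are over the bar, and the shuttle is still home. I'll press along the arc in steps.

Call:
apply_moves(
  targets=[0,0.05,-0.45,0,0,0,0,-0.15,0.05,-0.8,0,0,0,0,-0.3,0.05,-1.15,0,0,0,0,-0.4,0.08,-1.5,0,0,0,0,-0.48,0.08,-1.83,0,0,0,0],
)

```text
time: 7.3
ee_pos: [0.4442, 0.0685, 0.1955]
tcp_rot: [179.9, -0.1, 86.1]
wrist_force: [-3.8, 2.8, 5.7]
opening: -0.0004
```

Call:
apply_moves(
  targets=[-0.03,0,-0.3,0,0,0,0,-0.06,0,-0.6,0,0,0,0,-0.08,0,-0.9,0,0,0,0,-0.06,0,-1.2,0,0,0,0,-0.05,0,-1.5,0,0,0,0],
)

```text
time: 7.8
ee_pos: [0.4425, 0.0683, 0.1494]
tcp_rot: [180.0, -0.0, 86.1]
wrist_force: [-4.7, -0.2, 6.7]
opening: 0.0002
```

Call:
apply_moves(
  targets=[0.05,0,-0.3,0,0,0,0,0.1,0,-0.6,0,0,0,0,0.2,0,-0.85,0,0,0,0,0.28,0,-1.1,0,0,0,0,0.33,0,-1.3,0,0,0,0],
)

```text
time: 8.3
ee_pos: [0.4525, 0.0681, 0.1103]
tcp_rot: [-180.0, 0.0, 86.1]
wrist_force: [-3.4, -1.4, 7.9]
opening: 0.0002
```

Call:
apply_moves(
  targets=[0,0,0,0,0,0,0,0,0,0,0,0,0,0],
)

```text
time: 8.5
ee_pos: [0.4524, 0.0681, 0.1106]
tcp_rot: [-180.0, 0.0, 86.1]
wrist_force: [-5.2, -1.0, 7.2]
opening: 0.0002
```

Call:
apply_moves(
  targets=[0.03,0,-0.07,0,0,0,0,0.05,0,-0.14,0,0,0,0,0.05,0,-0.14,0,0,0,0,0.05,0,-0.14,0,0,0,0],
)

```text
time: 8.9
ee_pos: [0.4538, 0.0681, 0.1067]
tcp_rot: [180.0, 0.0, 86.1]
wrist_force: [-5.2, -0.9, 8.5]
opening: 0.0002
```

```bash
python3 - <<'E'
from h import *
p=np.load('p.npy');W=press(p)
for n,(a,b) in {'scene':(180,130)}.items():
    c=cam(n); im=cv2.resize(c['img'][b:b+170,a:a+160],None,fx=4.5,fy=3.5,interpolation=cv2.INTER_CUBIC)
    im=cv2.resize(c['img'][b:b+150,a:a+160],None,fx=4,fy=4,interpolation=cv2.INTER_CUBIC)
    cv2.imwrite(f'pics/{n}5.png',im[:,:,::-1])
    for q in (.75,.8,.84,.9):
        s=.45-q
        print(q,((proj(c,W([[-.055,.16*np.cos(s),.155+.16*np.sin(s)],[.055,.16*np.cos(s),.155+.16*np.sin(s)]]))-[a,b])*4).round(0).tolist())
o=bot.get_obs(); print(o['time'],o['ee_pos'],o['wrist_force'])
E
```

```text
0.75 [[356.0, 284.0], [500.0, 309.0]]
0.8 [[356.0, 293.0], [499.0, 319.0]]
0.84 [[355.0, 301.0], [498.0, 327.0]]
0.9 [[353.0, 314.0], [496.0, 339.0]]
8.95 [0.45385078 0.06806047 0.10669885] [-5.68811946 -0.63584671  9.40609429]
```

View pics/scene5.png

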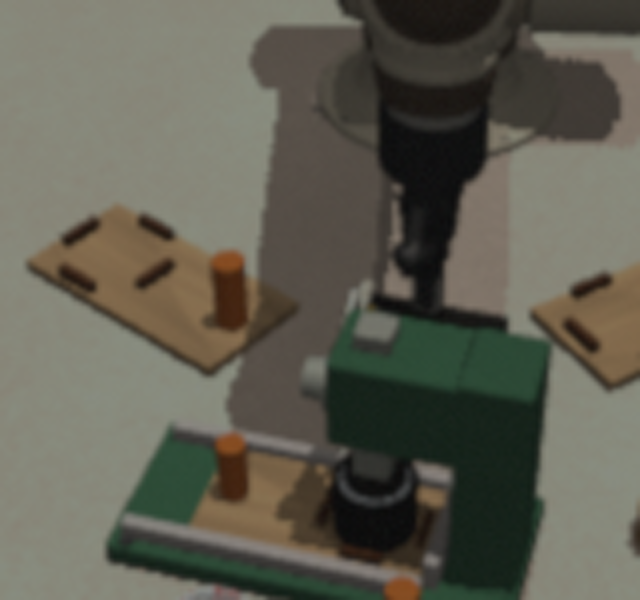

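```bash
python3 - <<'E'
from h import *
print(bot.job_done()); o=bot.get_obs(); print(o['time'],o['ee_pos'],o['wrist_force'])
E
```

```text
the job is handed in; nothing more can be done
None
the job is handed in; nothing more can be done
```

I pushed the shuttle home with shut fingers behind its post, then pressed the lever grip from above to the third click. I handed the job in while still holding it there, at about 9 s on the clock; the hand-in reports no verdict.

- **Shuttle:** the push force rose to about 20 N with no more travel. The top picture showed the shuttle's front edge against the stop block while the lever was still up.
- **Lever:** the fingertip height puts it at about 0.84 rad. The position of the bar in the last scene picture agrees, to picture accuracy. The tip was steady, pushing with about 9 N down and 5 N sideways.
- **Flower box and pad:** the last scene picture shows the box upright with the pad on its lid. I could not measure the pad force itself.
- **Bystanders:** nothing in the pictures I took looked moved, but I did not measure their positions at the end, and the last picture was a crop that did not show all of them.

No check failed. Where they overlapped, the two cameras disagreed by a few millimetres on the post's position.

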